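# Load the laser-marking pallet with four tools

## Task

Load the marking pallet, each tool in its own nest: lay the end mill by its shank in the two V-blocks and the turning tool, insert facing up, in the square channel, each with its shank centred on the two blocks, its plain end towards the stop plate and its cutting end hanging out free; stand the face mill over the brass post and the collet, narrow end down, in the round cup. Set the tools down fully seated, don't drop them, and leave the orange tape measure and the cleaner bottle where they are.

Things in the scene. Friction and masses are not known exactly. Their poses are not given: they have to be found in the camera images.
- end_mill: End mill lying on the blue mat (3 mm thick): round bar, diameter 20 mm, length 110: bright steel shank 70 long, then a gold fluted cutting end 40 long. 0.24 kg. Origin on the axis at mid-shank, 10 mm above what it lies on; +x along the axis to the cutting end (plain end at x = -35 mm, cutting tip at +75). It may roll: its y, z axes mean nothing.
- turning_tool: Lathe turning tool lying flat on the blue mat: black square bar 16 x 16 mm, 100 long, small gold insert on top of its head, which bulges 5 mm to +y. 0.2 kg. Origin on the centreline at the middle of the 70 mm shank, 8 mm above the underside; +x towards the head (plain end at x = -35 mm, head from 35 to 65). z up: insert uppermost.
- face_mill: Face mill standing on the blue mat: bright steel ring, diameter 50 mm (46 at the top rim), 40 high, with a through bore of diameter 22 and five gold inserts in dark pockets round the lower edge. 0.38 kg. Origin on the axis at the underside, z up; any yaw is good.
- collet: Spring collet standing narrow end down on the blue mat: bright slotted cone 46 mm high, diameter 29 at the foot, widest (41) at 36 to 40 mm up, with a narrow groove there, and 34 at the top, which has a dark centre hole. 0.17 kg. Origin on the axis at the underside, z up; any yaw is good.
- vnest: Nest for the end mill: two white V-blocks and a grey stop plate (at -x) on a grey base 116 x 50 x 8 mm, bolted to the 12 mm pallet. Origin: centre of the base's underside; z up, x along the groove. Blocks 14 long at x = -41 and +13, tops at z = 24.5, 40 mm free between them for fingers. Stop face x = -52, top z = 38. Seat of mid-shank: x = -14, y = 0, z = 28; cutting end to +x.
- channel: Nest for the turning tool: two blue blocks with a square channel and a grey stop plate (at -x) on a grey base 116 x 50 x 8 mm on the pallet. Origin: centre of the base's underside; z up, x along the channel. Blocks 14 long at x = -41 and +13, 40 free between; channel 22 wide, floor z = 16, flared lips to z = 29. Stop face x = -52, top z = 38. Seat of mid-shank: x = -14, y = 0, z = 24; head to +x.
- post: Nest for the face mill: brass post, diameter 16 mm with a cone-shaped top (6 at the tip), on a brass boss of diameter 38, on a grey base 70 x 70 x 8 bolted to the pallet. Origin: centre of the base's underside, z up. Boss top, on which the face mill's underside rests, at z = 12 mm; cone from z = 20 to its tip at 28.
- cup: Nest for the collet: open black round cup on a grey base 70 x 70 x 8 mm bolted to the pallet. Origin: centre of the base's underside, z up. Inner floor, on which the collet's foot rests, at z = 14 mm; rim at z = 34; inside 46 wide at the rim and about 39 at the floor, outside 56 at the rim.
- tape: Orange tape measure, 62 x 64 x 34 mm, lying loose at the right of the tools; leave it alone. Origin at the centre of its underside.
- cleaner: White cleaner bottle with a blue cap, 54 mm in diameter and 140 mm high, standing loose on the bench beyond the tools; leave it alone. Origin at the centre of its underside.
Things that resemble listed ones, but are neither listed nor needed, are in the scene too. Leave any green look-alike of the face_mill alone. Leave any pink look-alike of the turning_tool alone.

How it is judged:
By the outcome, as a careful person would: the job done as asked, in the order asked, and still so for the second after the job is handed in, with the robot touching nothing.
It also fails if it takes over 112 s, if anything falls off the work surface, if the arm or the gripper's body presses on something with over 40 N, if the wrist force passes 120 N, or if a joint passes its speed limit or range.

## Robot

A 6-joint arm with a two-finger parallel gripper is mounted at the origin on the work surface. World frame = base frame: x ahead of the robot, y to its left, z up, the work surface at z = 0. Lengths are in mm, angles in rad, forces in N, time in s.
With the tool pointing down it reaches from about 275 to 825 mm from the base axis. Payload 5.2 kg.
Tool frame: the origin (TCP) lies at the very end of the fingers, on their centre line; the grasp point (between the pads) lies 19 mm behind it; z points along the fingers, y is the direction in which the jaws open and shut (so a half turn about z gives the same grasp; the last joint's range is limited). The gripper opens to 93 mm and grips with 3 to 60 N. Pads are 15 mm wide; open, the fingers measure 128 mm over their backs; the gripper's body (75 mm by 188 mm) begins 65 mm behind the grasp point.
Start: joints at [-1.413, 0.259, 1.535, -0, 1.348, -0.203], TCP at [194.183, -514.585, 218.653] pointing down, gripper open.
Joint ranges: [-3.14, 3.14], [-0.91, 2.08], [0.19, 2.58], [-1.22, 4.36], [0.22, 2.71], [-3.12, 3.12]. Speed limits (rad/s): [2.57, 2.57, 3.14, 3.14, 3.14, 3.14].

## Interface

Orientations are given as [roll, pitch, yaw] about the fixed x, y, z axes, in that order (R = Rz(yaw) Ry(pitch) Rx(roll)).
In Python, from bench import robot gives the robot as it stands. The module is installed in compiled form; this text tells all that it offers. Calls block until the motion is done:
- robot.move_ptp(position, orientation): joint-space move of the TCP to a pose.
- robot.move_linear(position, ori=None, speed=150, f_stop=None): straight line of the TCP; ori=None keeps the orientation; speed is the mean speed in mm/s. With f_stop (N) it stops when the force on the tool has changed by that much, and returns True; else False.
- robot.move_j(angles): joint-space move.
- robot.move_gripper(opening): opening from 0.0 (shut) to 1.0 (fully open); the grip force is fixed at half the most; returns when the fingers have stopped.
- robot.sleep(seconds).
- robot.inverse_kinematics(position, orientation): joint angles nearest the present ones, or None.
- robot.get_image(name): name is "side" or "top" or "wrist"; returns a dict with "img" (400x640x3 uint8, blue, green, red), "fovy" (degrees; the focal length in pixels is half the picture's height over the tangent of half this angle, whatever the lens; pixels are square), "cx", "cy" (the principal point, pixels), "eye" and "orientation" of the camera in the world. Camera axes: x right, y down, z forward; pixel columns grow to the right and rows downward; lengths in mm; the calibration is good to about 2 mm. The wrist camera is an equidistant fisheye: a pixel r from the principal point sees the ray r / f radians off the axis. A picture is of the moment at which its call begins. There is no depth.
A pose or a line that the arm cannot do raises robot.MotionError and nothing moves.
- robot.hand_in(): hands the job in, once; it reports no verdict.
Readings, each from a call of its own:
- robot.current_t(): time.
- robot.current_qpos(): joint angles.
- robot.current_joint_vel(): joint speeds.
- robot.current_joint_efforts(): joint torques, N m.
- robot.current_tcp_pos(): TCP position.
- robot.current_eef_rot(): TCP orientation.
- robot.current_contact_force(): force on the tool from outside, world axes, zero at the start.
- robot.current_ft_torque(): the same for the moment, N m.
- robot.current_gripper_width(): opening from 0.0 (shut) to 1.0 (fully open).
Only numpy, scipy, OpenCV 4.12 (cv2) and the standard library are available. Lean on these libraries where they do the work, as an engineer would, in place of code of your own. Each camera call takes 0.05 s, during which the arm holds its last target. There are 200 camera calls.

## Working session

There is one attempt and no reset: what is moved stays moved. The work goes in short steps, each a Python script; the robot and the scene stay as the last script left them, time stands still between calls to the robot, and variables do not carry over. Pictures are saved under pics/ and viewed, about 12 in all and at most 16, crops included, and the job is handed in when it is done.

```bash
mkdir -p pics; ls
cat > h.py <<'E'
from bench import robot
import numpy as np, cv2
from scipy.spatial.transform import Rotation as R
def cam(n):
    d=robot.get_image(n); d['n']=n; return d
def ray(d,u,v):
    f=200/np.tan(np.radians(d['fovy'])/2)
    x,y=u-d['cx'],v-d['cy']
    if d['n']=='wrist':
        r=np.hypot(x,y); t=r/f; c=np.array([x/max(r,1e-9)*np.sin(t),y/max(r,1e-9)*np.sin(t),np.cos(t)])
    else: c=np.array([x/f,y/f,1.])
    return R.from_euler('xyz',d['orientation']).as_matrix()@c
def pt(d,u,v,z):
    r=ray(d,u,v); e=np.array(d['eye']); return (e+r*(z-e[2])/r[2]).round(1)
def proj(d,p):
    c=R.from_euler('xyz',d['orientation']).as_matrix().T@(np.array(p,float)-np.array(d['eye']))
    f=200/np.tan(np.radians(d['fovy'])/2)
    if d['n']=='wrist':
        t=np.arctan2(np.hypot(c[0],c[1]),c[2]); s=f*t/max(np.hypot(c[0],c[1]),1e-9)
        return np.array([d['cx']+c[0]*s,d['cy']+c[1]*s])
    return np.array([d['cx']+f*c[0]/c[2],d['cy']+f*c[1]/c[2]])
def save(d,name,box=None,k=1):
    im=d['img']
    if box: im=im[box[1]:box[3],box[0]:box[2]]
    if k!=1: im=cv2.resize(im,None,fx=k,fy=k,interpolation=cv2.INTER_CUBIC)
    cv2.imwrite('pics/'+name,im)
E
python3 - <<'E'
from h import *
import pickle
D={}
for n in('top','side','wrist'):
    d=cam(n);D[n]=d;save(d,n+'0.png');print(n,{k:d[k] for k in d if k!='img'})
pickle.dump(D,open('D0.pkl','wb'))
print(robot.current_t(),robot.current_eef_rot(),robot.current_gripper_width())
E
```

```text
pics
top {'fovy': 44.1721920491823, 'cx': 314.56500625071453, 'cy': 193.12798798655777, 'eye': array([ 484.83575367, -112.98112452, 1256.98126786]), 'orientation': array([-3.04581168,  0.0273089 , -1.58587964]), 'n': 'top'}
side {'fovy': 46.24819732481302, 'cx': 308.8832727769344, 'cy': 193.41535137597782, 'eye': array([226.21054325, 887.94078978, 642.50249723]), 'orientation': array([-2.07088042, -0.02545299, -2.74460892]), 'n': 'side'}
wrist {'fovy': 65.70646984690485, 'cx': 316.7869025953085, 'cy': 204.9002024704435, 'eye': array([ 259.27479735, -489.02702899,  383.66462463]), 'orientation': array([ 2.88683133e+00,  1.80045640e-03, -1.21008195e+00]), 'n': 'wrist'}
0.15 [-3.14023377e+00 -2.70598811e-04  3.60837750e-01] 1.001346865743292
```

View pics/top0.png

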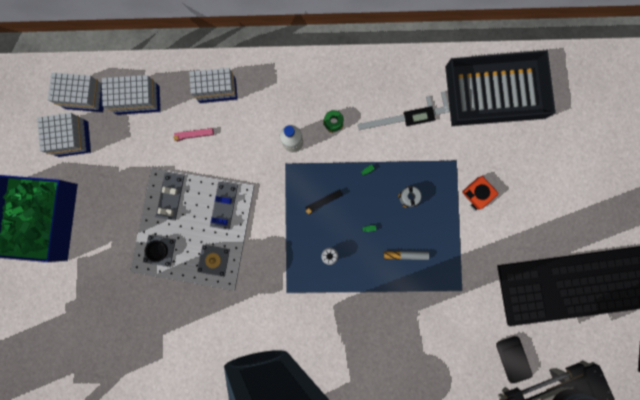

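View pics/side0.png

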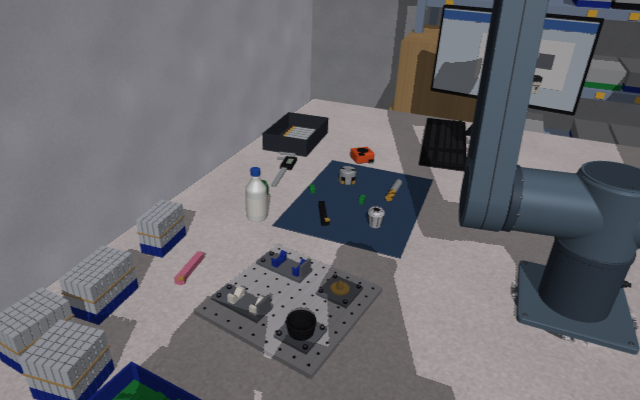

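Top view (image up = +x, right = −y):
- end mill at (406,256); the bars in the tray at (497,87) could be mistaken for it
- turning tool, black, at (325,200); pink look-alike at (193,133)
- face mill at (410,197); green ring look-alike at (333,120)
- collet at (329,256)
- small green bits at (368,169) and (370,228)

I choose the ones on the mat, as described, and check them in a crop.

Run:
```python
import pickle;from h import *
D=pickle.load(open('D0.pkl','rb'))
save(D['top'],'mat.png',(285,160,465,290),4.4); save(D['top'],'pal.png',(130,165,265,290),4.7)
```

```text
(no output)
```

View pics/mat.png

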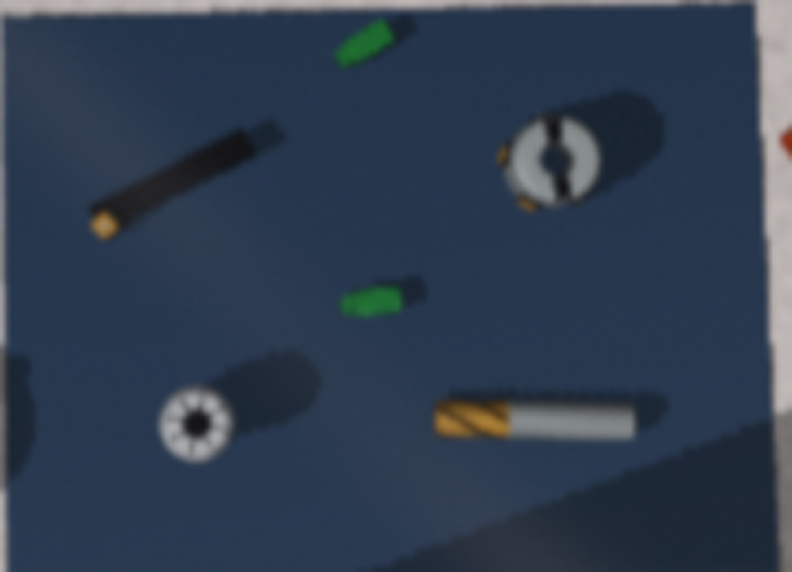

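View pics/pal.png

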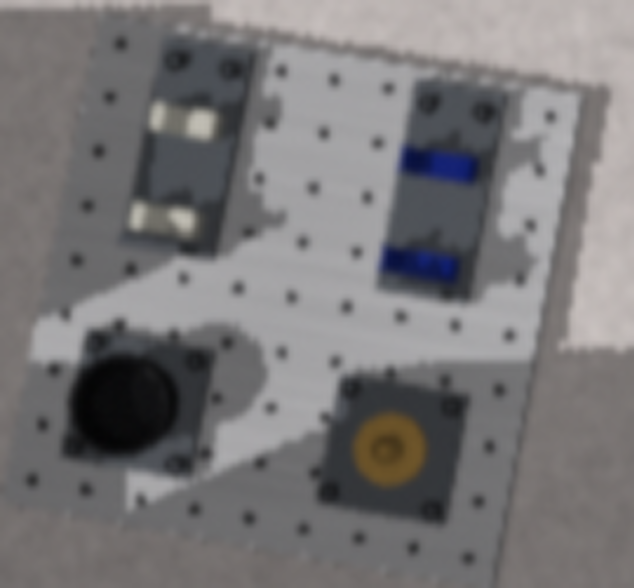

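Run:
```python
import pickle;from h import *
D=pickle.load(open('D0.pkl','rb'));d=D['top']
def m(n,u,v,z): p=pt(d,285+u/4.4,160+v/4.4,z);print(n,p);return p
def q(n,u,v,z): p=pt(d,130+u/4.7,165+v/4.7,z);print(n,p);return p
m('em tip',436,418,13);m('em plain',635,421,13)
m('tt head',92,215,19);m('tt plain',250,145,19)
m('fm top',556,160,43);m('collet top',196,424,49)
q('v up',184,120,30);q('v lo',163,219,30);q('ch up',440,165,30);q('ch lo',421,267,30);q('post tip',388,449,40);q('boss',390,450,24);q('cup',123,403,46)
V=[(165,33),(258,45),(215,257),(122,240)];C=[(412,78),(508,92),(470,300),(380,290)]
for v in V+C:q('c',*v,20)
print(pt(d,290,137,70),pt(d,480,193,34))
robot.move_ptp([480,-190,300],[np.pi,0,0.36-0.36]) 
a=cam('wrist');print(a['eye'],a['orientation'])
robot.move_ptp([430,180,300],[np.pi,0,0])
b=cam('wrist');print(b['eye'],b['orientation'])
pickle.dump((a,b),open('W.pkl','wb'))
save(a,'wm.png');save(b,'wp.png');print(robot.current_t())
```

```text
em tip [ 446.7 -252.1   13. ]
em plain [ 443.4 -364.3   13. ]
tt head [564.9 -58.6  19. ]
tt plain [ 603.5 -149.7   19. ]
fm top [ 589.8 -319.7   43. ]
collet top [ 446.4 -115.8   49. ]
v up [616.3 285.7  30. ]
v lo [563.3 296.3  30. ]
ch up [589.7 147.4  30. ]
ch lo [535.4 157.5  30. ]
post tip [440.  172.3  40. ]
boss [438.8 175.   24. ]
cup [466.1 310.7  46. ]
c [665.1 300.   20. ]
c [657.6 249.   20. ]
c [543.  271.1  20. ]
c [553.  321.8  20. ]
c [638.  164.9  20. ]
c [629.5 112.8  20. ]
c [517.7 133.2  20. ]
c [523.9 181.7  20. ]
[738.6 -24.2  70. ] [ 595.9 -490.2   34. ]
[ 549.43881999 -190.08516351  465.41717945] [ 2.88582981e+00  5.45857165e-04 -1.57147551e+00]
[500.15100533 179.79195615 465.6850732 ] [ 2.88651273e+00  1.89379456e-04 -1.57190122e+00]
3.2583
```

View pics/wm.png

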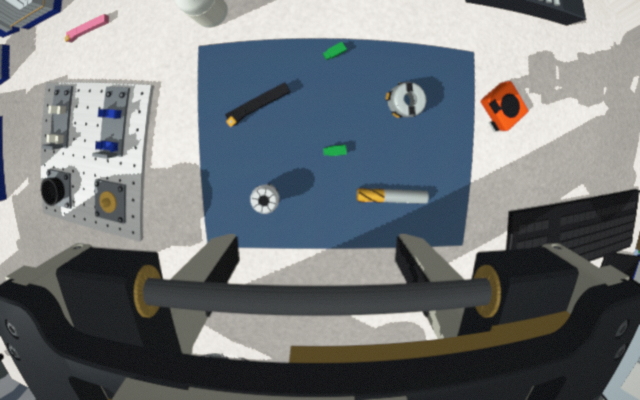

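View pics/wp.png

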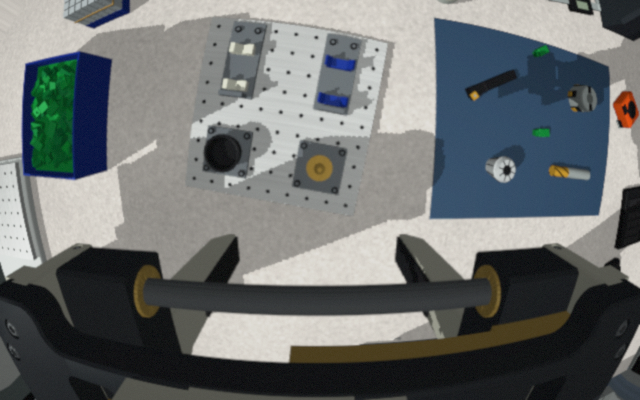

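Wrist views: the tools are at turning tool (257,104), face mill (407,99), collet (264,199) and end mill (393,196). On the pallet, the V-nest is at (239,62), channel (337,80), cup (222,152) and post (319,168). I'll enlarge both.

Run:
```python
import pickle;from h import *
a,b=pickle.load(open('W.pkl','rb'))
save(a,'wmc.png',(215,70,445,225),3.4); save(b,'wpc.png',(185,12,395,218),2.9)
```

```text
(no output)
```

View pics/wmc.png

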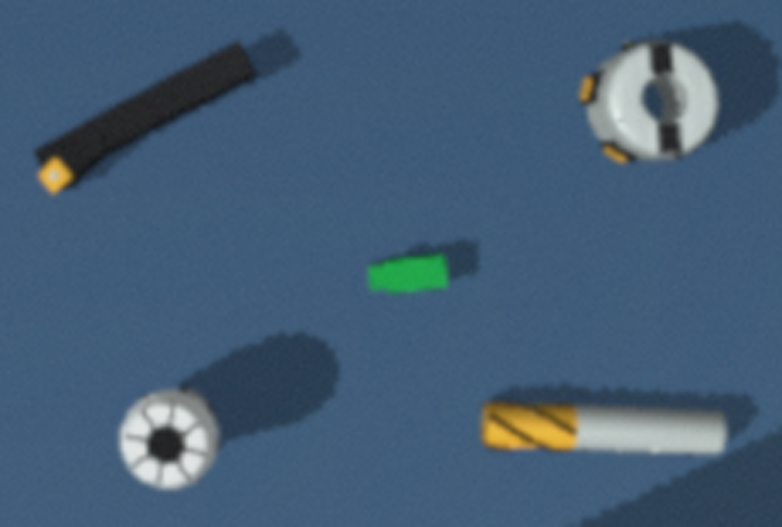

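View pics/wpc.png

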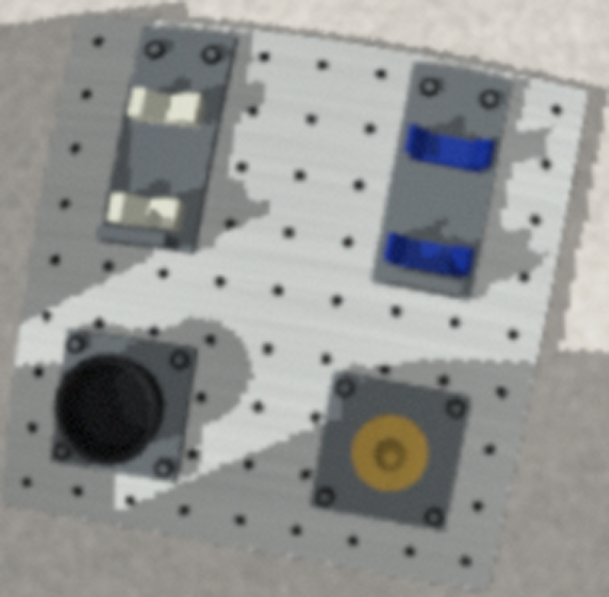

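```bash
cat > est.py <<'E'
import pickle;from h import *
from scipy.optimize import least_squares
a,b=pickle.load(open('W.pkl','rb'));t=pickle.load(open('D0.pkl','rb'))['top']
A=lambda u,v:(a,215+u/3.4,70+v/3.4)
B=lambda u,v:(b,185+u/2.9,12+v/2.9)
T=lambda u,v:(t,130+u/4.7,165+v/4.7)
M=lambda u,v:(t,285+u/4.4,160+v/4.4)
def fit(n,g,obs,z0,fixyaw=None):
    def f(p):
        c,s=np.cos(p[2]),np.sin(p[2]);o=[]
        for (d,u,v),l in obs:
            P=[p[0]+c*l[0]-s*l[1],p[1]+s*l[0]+c*l[1],l[2]+z0]; o+=list((proj(d,P)-[u,v])*(1.6 if d is not t else 2.5))
        return np.array(o)
    r=least_squares(f,g,loss='soft_l1',f_scale=1.5)
    print(n,r.x.round(3),'res mm',f(r.x).reshape(-1,2).round(1).tolist());return r.x
for nm,sel in(('wrist',[0]),('top',[1])):
    print(nm)
    S=lambda w,tt:([w,tt][sel[0]])
    fit('vnest',[590,290,.2],[(S(B(143,28),T(165,33)),(58,25,8)),(S(B(238,35),T(258,45)),(58,-25,8)),(S(B(195,250),T(215,257)),(-58,-25,8))],12)
    fit('chan',[565,150,.2],[(S(B(415,63),T(412,78)),(58,25,8)),(S(B(512,76),T(508,92)),(58,-25,8)),(S(B(471,298),T(470,300)),(-58,-25,8)),(S(B(374,282),T(380,290)),(-58,25,8))],12)
    fit('post',[440,172,.2],[(S(B(334,370),T(342,372)),(35,35,8)),(S(B(471,395),T(470,395)),(35,-35,8)),(S(B(446,530),T(445,522)),(-35,-35,8)),(S(B(311,508),T(318,502)),(-35,35,8)),(S(B(391,453),T(388,449)),(0,0,24)),(S(B(390,453),T(390,450)),(0,0,12))],12)
    fit('cup',[466,310,.2],[(S(B(109,409),T(123,403)),(0,0,34)),(S(B(66,330),T(88,327)),(35,35,8)),(S(B(198,346),T(214,348)),(35,-35,8)),(S(B(178,481),T(195,478)),(-35,-35,8)),(S(B(51,465),T(63,455)),(-35,35,8))],12)
    fit('em',[444,-328,1.57],[(S(A(482,425),M(436,418)),(75,0,0)),(S(A(727,431),M(635,421)),(-35,0,0)),(S(A(577,428),M(510,420)),(35,0,0))],13)
    if sel==[0]: fit('tt',[590,-110,2],[(A(237,43),(-35,-8,8)),(A(256,71),(-35,8,8)),(A(37,153),(65,-8,8))],11)
    else: fit('tt',[590,-110,2],[(M(243,127),(-35,-8,8)),(M(256,152),(-35,8,8)),(M(90,207),(65,-8,8))],11)
    print('fm',pt(*S(A(664,99),M(556,160)),43),'col',pt(*S(A(168,442),M(196,424)),49), 'colhole',pt(*S(A(166,444),M(196,424)),49))
E
python3 est.py
```

```text
wrist
vnest [ 6.02444e+02  2.86789e+02 -1.77000e-01] res mm [[0.0, -0.9], [-0.3, -0.5], [0.2, 1.6]]
chan [ 5.77401e+02  1.49727e+02 -1.72000e-01] res mm [[-1.0, -1.9], [0.3, 1.3], [1.3, 0.7], [-0.5, -0.4]]
post [ 4.39903e+02  1.75798e+02 -1.73000e-01] res mm [[-0.7, 0.2], [0.6, -0.2], [0.2, -0.0], [-0.3, -0.6], [-0.1, 1.3], [0.3, -0.5]]
cup [465.218 312.508 -25.297] res mm [[-1.1, 0.6], [0.3, -0.1], [-0.6, -0.1], [0.7, 0.5], [0.8, -1.2]]
em [ 444.897 -327.962    1.552] res mm [[3.1, 0.2], [-2.3, -0.0], [-0.2, -0.3]]
tt [ 590.822 -117.443    2.044] res mm [[0.8, -1.5], [0.0, 0.7], [-0.9, 0.5]]
fm [ 590.1 -319.2   43. ] col [ 447.7 -116.6   49. ] colhole [ 446.8 -115.7   49. ]
top
vnest [ 6.04381e+02  2.85074e+02 -1.79000e-01] res mm [[0.6, -0.8], [-1.1, 0.6], [0.3, 0.1]]
chan [ 5.77146e+02  1.48179e+02 -1.61000e-01] res mm [[1.3, -0.4], [-1.4, -0.9], [0.4, 1.8], [-0.4, -0.0]]
post [439.699 174.     -6.467] res mm [[-0.1, -0.1], [-0.0, -0.5], [0.4, 1.5], [-0.5, 0.1], [-0.7, 0.1], [1.0, -0.9]]
cup [466.11  310.803  -6.454] res mm [[-0.1, -0.0], [0.1, -0.0], [0.7, -0.4], [-1.8, -0.3], [0.5, 0.9]]
em [ 444.259 -328.5      1.542] res mm [[1.5, 0.2], [-0.8, 0.1], [-0.4, -0.3]]
tt [ 591.184 -118.48     2.035] res mm [[0.3, -0.0], [0.3, -0.2], [-0.7, 0.3]]
fm [ 589.8 -319.7   43. ] col [ 446.4 -115.8   49. ] colhole [ 446.4 -115.8   49. ]
```

```bash
cat > act.py <<'E'
from h import *
W=93.
def wrap(a): return (a+np.pi)%(2*np.pi)-np.pi
def ik(p,yaw):
    return robot.inverse_kinematics(list(p),[np.pi,0,wrap(yaw)])
def choose(p1,y1,p2,y2):
    best=None
    for k in(0,1):
        q1,q2=ik(p1,y1+k*np.pi),ik(p2,y2+k*np.pi)
        if q1 is None or q2 is None: continue
        c=max(abs(q1[5]),abs(q2[5]))
        print(k,np.round(q1,2),np.round(q2,2))
        if best is None or c<best[0]: best=(c,k)
    return best[1]
def pick(x,y,z,yaw,op,lift=130):
    o=[np.pi,0,wrap(yaw)]
    robot.move_gripper(op/W); robot.move_ptp([x,y,z+90],o)
    if robot.move_linear([x,y,z],o,speed=90,f_stop=15): print('contact at',robot.current_tcp_pos())
    robot.move_gripper(0.0); print('width',robot.current_gripper_width()*W)
    robot.move_linear([x,y,z+lift],o,speed=120); print('w',robot.current_gripper_width()*W,robot.current_t())
def lower(x,y,z,yaw,pre=12,over=3,f=6):
    o=[np.pi,0,wrap(yaw)]
    robot.move_linear([x,y,z+pre],o,speed=100); robot.sleep(.2)
    s=robot.move_linear([x,y,z-over],o,speed=12,f_stop=f)
    print('seat',s,robot.current_tcp_pos()-np.array([x,y,z]),robot.current_contact_force(),robot.current_t())
def release(op,up=110):
    robot.move_gripper(op/W); robot.sleep(.2)
    p=robot.current_tcp_pos(); robot.move_linear([p[0],p[1],p[2]+up],None,speed=120); print('t',robot.current_t())
NY=-0.174
def nest(o,x,y=0): return o[0]+x*np.cos(NY)-y*np.sin(NY),o[1]+x*np.sin(NY)+y*np.cos(NY)
VN,CH,PO,CU=(603.2,286.),(577.3,149.),(439.8,175.),(465.7,311.7)
E
python3 - <<'E'
from act import *
g=5; ey=1.547
px,py=444.6+g*np.cos(ey),-328.2+g*np.sin(ey); tx,ty=nest(VN,-14+g)
k=choose([px,py,5],ey,[tx,ty,32],NY)*np.pi
pick(px,py,5,ey+k,50)
robot.move_ptp([tx,ty,120],[np.pi,0,wrap(NY+k)])
d=cam('wrist');save(d,'e1.png');print(k,robot.current_tcp_pos(),robot.current_t())
E
```

```text
0 [-0.83  0.49  1.78  0.    0.87 -0.81] [ 0.28  0.61  1.46 -0.    1.06  2.03]
1 [-0.83  0.49  1.78 -0.    0.87  2.33] [ 0.28  0.61  1.46  0.    1.06 -1.11]
width 19.15726492997913
w 18.825048238354718 9.275
0.0 [594.66582862 286.79022832 119.98834014] 11.7333
```

View pics/e1.png

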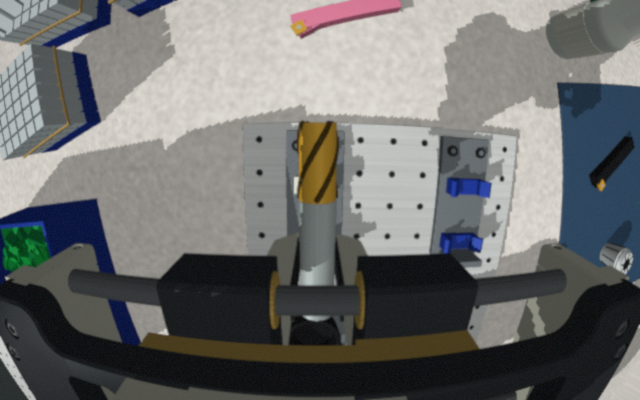

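Run:
```python
from act import *
d=cam('wrist')
for u,v,z in((318,123,128),(318,203,135)):
    p=pt(d,u,v,z)[:2]-np.array(VN); c,s=np.cos(NY),np.sin(NY); print('in nest',c*p[0]+s*p[1],-s*p[0]+c*p[1])
for l in((58,25,20),(58,-25,20)): print(proj(d,[*nest(VN,l[0],l[1]),l[2]]))
save(d,'e1c.png',(240,100,400,250),4)
```

```text
in nest 62.46378772342184 -0.6965796747625479
in nest 22.66115072439402 -0.687202914933863
[287.39150931 129.56087021]
[346.07665698 129.51013143]
```

View pics/e1c.png

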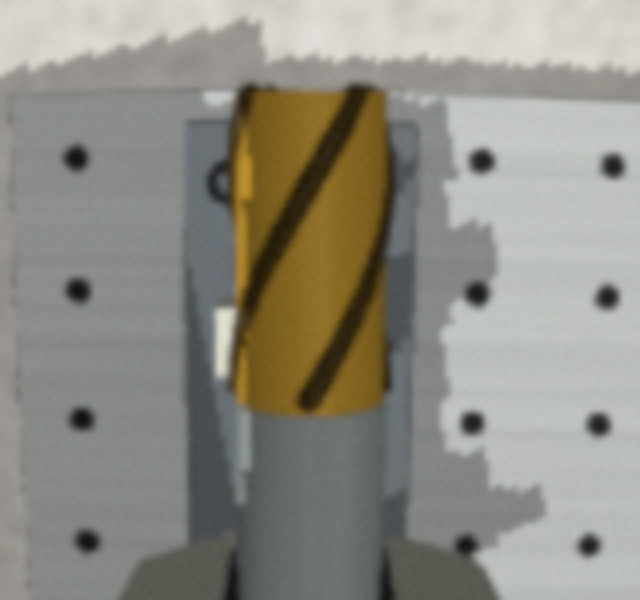

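Run:
```python
from act import *
tx,ty=nest(VN,-14+5-1.2,1.0)
lower(tx,ty,32,NY)
release(45)
d=cam('wrist');save(d,'e2.png',(220,90,420,250),4)
# pick the turning tool
g=5; yy=2.04; px,py=591+g*np.cos(yy),-118+g*np.sin(yy)
sx,sy=nest(CH,-14+g)
k=choose([px,py,5],yy,[sx,sy,30],NY)*np.pi
pick(px,py,5,yy+k,46)
robot.move_ptp([sx,sy,120],[np.pi,0,wrap(NY+k)])
d=cam('wrist');save(d,'t1.png',(220,90,420,250),4);print(k,robot.current_tcp_pos(),robot.current_t())
for l in((58,25,20),(58,-25,20)): print(proj(d,[*nest(CH,l[0],l[1]),l[2]]))
import pickle;pickle.dump(d,open('t1.pkl','wb'))
```

```text
seat True [0.19215262 0.47574649 0.41545452] [1.07000943 1.00015204 5.37105453] 13.8167
t 15.725
0 [-0.38  0.56  1.65  0.    0.93 -0.85] [ 0.07  0.51  1.66 -0.    0.97  1.81]
1 [-0.38  0.56  1.65 -0.    0.93  2.3 ] [ 0.07  0.51  1.66  0.    0.97 -1.33]
width 16.07795505455901
w 15.656327988548558 21.4167
0.0 [568.54041984 150.28151682 119.97091202] 23.7333
[288.0346797  129.11563488]
[346.73860851 129.13677982]
```

View pics/e2.png

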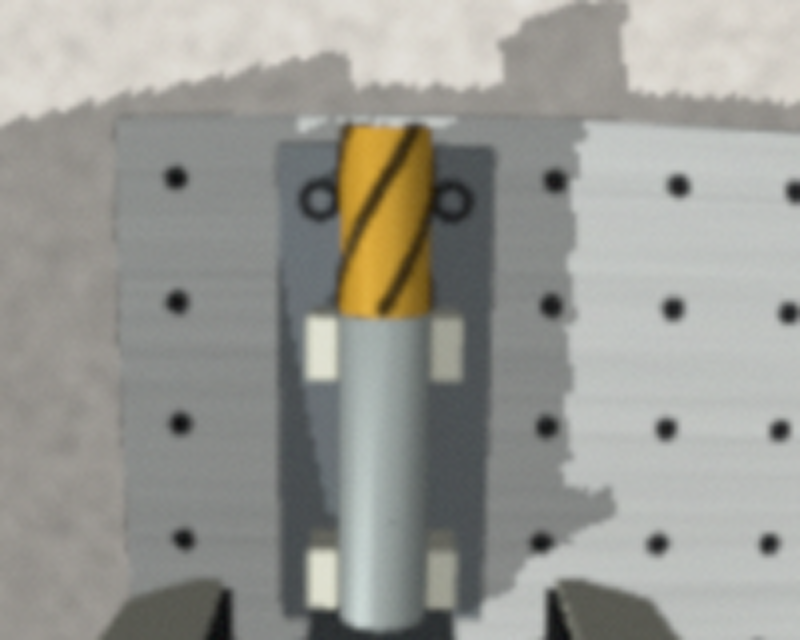

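View pics/t1.png

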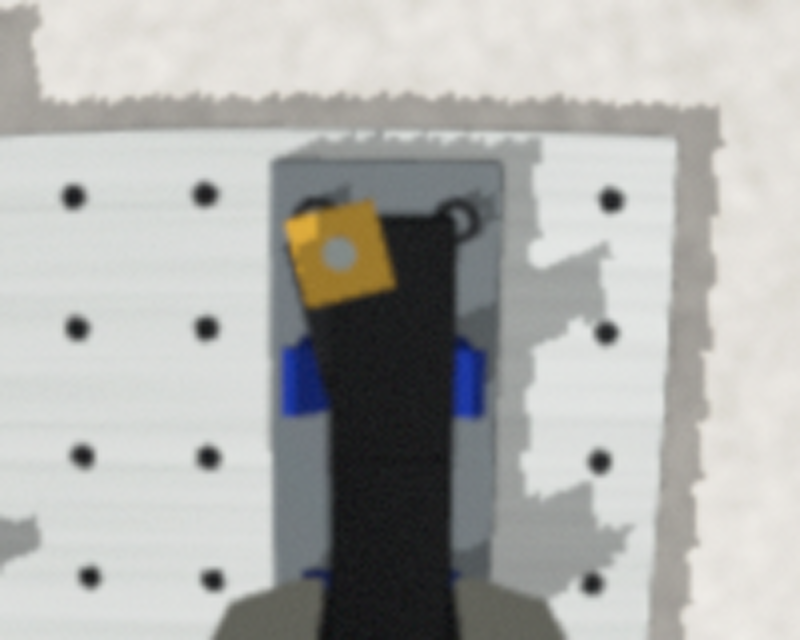

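Run:
```python
from act import *
import pickle
d=pickle.load(open('t1.pkl','rb'));c,s=np.cos(NY),np.sin(NY)
def inn(u,v,z):
    p=pt(d,220+u/4,90+v/4,z)[:2]-np.array(CH);return np.round([c*p[0]+s*p[1],-s*p[0]+c*p[1]],1)
print('head corner, expect 51,-8:',inn(455,218,134),'shank edges R/L near',inn(453,560,134),inn(330,560,134),inn(453,440,134),inn(332,440,134))
print('blocks top z41: edges',inn(284,380,41),inn(485,380,41),'far/near face',inn(470,349,41),inn(470,416,41))
print('base',inn(274,160,20),inn(502,161,20))
```

```text
head corner, expect 51,-8: [51.5 -7.8] shank edges R/L near [ 7.6 -8.1] [7.7 7.8] [23.6 -7.8] [23.6  7.4]
blocks top z41: edges [13.3 21.2] [ 13.3 -19.2] far/near face [ 19.7 -16.1] [  5.9 -16.3]
base [57.2 24.6] [ 57. -24.]
```

Run:
```python
from act import *
tx,ty=nest(CH,-14+5-.5,0.8)
lower(tx,ty,30,NY)
release(40)
d=cam('wrist');save(d,'t2.png',(220,90,420,250),2)
# face mill: jaw direction along line free of inserts
px,py=590,-319.4; fy=1.57-0.174
k=choose([px,py,15],-0.5,[*PO,36],NY)*np.pi
pick(px,py,15,-.5+k,80)
print(robot.current_tcp_pos())
robot.move_ptp([*PO,140],[np.pi,0,wrap(NY+k)])
d=cam('wrist');save(d,'f1.png',(220,90,420,290),2);print(k,robot.current_t())
cv2.imwrite('pics/tf.png',np.hstack([cv2.copyMakeBorder(cv2.imread('pics/t2.png'),0,80,0,0,0),cv2.imread('pics/f1.png')]))
```

```text
seat True [-0.09416426 -0.01134384  0.19591878] [-0.19192204  0.4985694   5.29143891] 25.7917
t 27.6833
0 [-0.66  0.65  1.45 -0.    1.05  1.41] [ 0.14  0.34  1.94 -0.    0.86  1.89]
1 [-0.66  0.65  1.45  0.    1.05 -1.73] [ 0.14  0.34  1.94  0.    0.86 -1.25]
width 50.17761885695184
w 49.93999217523116 34.5083
[ 589.45650853 -318.98919416  143.85127895]
3.141592653589793 36.4333
```

View pics/tf.png

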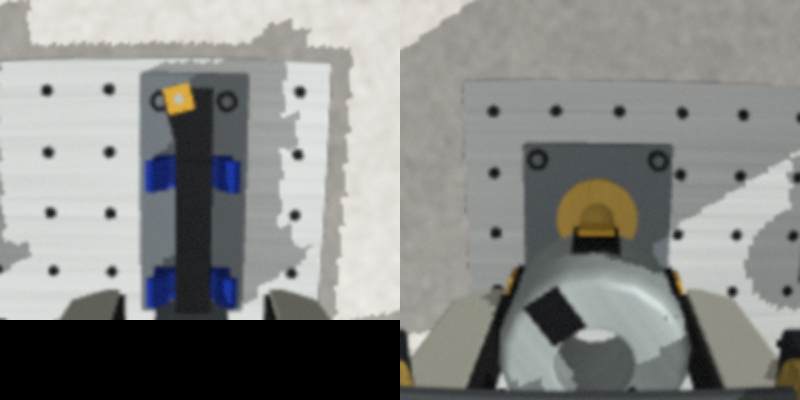

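Run:
```python
from act import *
d=cam('wrist')
g=lambda u,v,z:pt(d,220+(u-400)/2,90+v/2,z)
print('tcp',robot.current_tcp_pos(),'mill',g(594.5,362,168),'rim top edge',g(594,252,168),g(503,345,168),g(688,345,168))
print('boss c',g(597.5,220,24),'edges',g(597.5,180,24),g(557,218,24),g(638,218,24),'base corners',g(525,144,20),g(671,146,20))
c=[nest(PO,-35,-35),nest(PO,-35,35)];print(c,PO)
```

```text
tcp [440.63616041 174.30029929 140.00025994] mill [440.4 175.2 168. ] rim top edge [412.3 180.1 168. ] [432.1 153.8 168. ] [440.1 198.7 168. ]
boss c [440.1 177.   24. ] edges [421.3 180.3  24. ] [435.8 158.5  24. ] [442.4 195.9  24. ] base corners [399.3 150.   20. ] [412.  216.8  20. ]
[(np.float64(399.2691782414739), np.float64(146.58781093300644)), (np.float64(411.38781093300645), np.float64(215.5308217585261))] (439.8, 175.0)
```

Run:
```python
from act import *
lower(439.8,176.3,36,NY+np.pi,pre=20)
```

```text
seat True [ 0.00014525 -0.00151521  0.12742942] [-0.01740308 -0.14897511  4.83017609] 39.1583
```

Run:
```python
from act import *
release(72)
px,py=446.6,-116.1; cy=(465.6,312.3)
k=choose([px,py,27],-.2,[*cy,50],NY)*np.pi
pick(px,py,27,-.2+k,66)
robot.move_ptp([*cy,150],[np.pi,0,wrap(NY+k)])
lower(*cy,50,NY+k,pre=26)
d=cam('wrist');save(d,'c1.png',(180,60,460,340),2)
```

```text
t 41.0167
0 [-0.5   0.33  1.98 -0.    0.83  1.27] [ 0.39  0.44  1.72 -0.    0.98  2.14]
1 [-0.5   0.33  1.98  0.    0.83 -1.87] [ 0.39  0.44  1.72  0.    0.98 -1.  ]
width 39.36525417984973
w 38.798874592328815 45.4667
seat True [0.06165424 0.05213051 0.16340096] [ 0.65486091 -0.07056122  4.42055761] 50.05
```

View pics/c1.png

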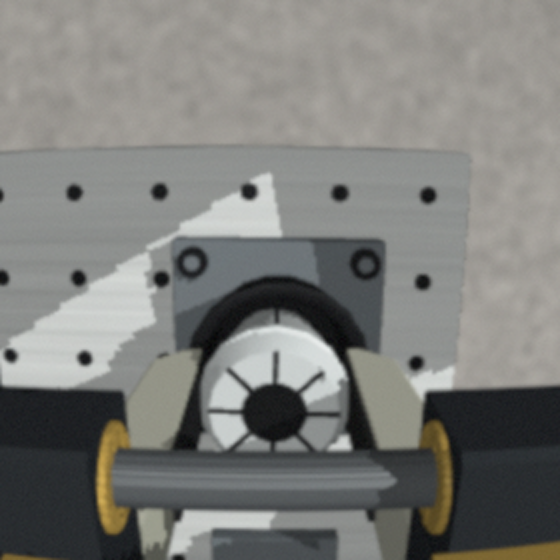

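Run:
```python
from act import *
release(64,up=150)
robot.move_ptp([420,-60,350],[np.pi,0,0])
d=cam('top');e=cam('side');print(robot.current_t(),robot.current_contact_force())
A=cv2.resize(d['img'][160:295,130:270],None,fx=2.8,fy=2.8,interpolation=cv2.INTER_CUBIC)
B=cv2.resize(e['img'][140:380,190:400],(A.shape[1],int(A.shape[1]*240/210)),interpolation=cv2.INTER_CUBIC)
C=np.zeros((max(A.shape[0],B.shape[0]),A.shape[1]*2,3),np.uint8);C[:A.shape[0],:A.shape[1]]=A;C[:B.shape[0],A.shape[1]:]=B
cv2.imwrite('pics/fin.png',C)
```

```text
t 52.3333
54.3083 [ 0.37310157  0.67825316 -0.03761139]
```

View pics/fin.png

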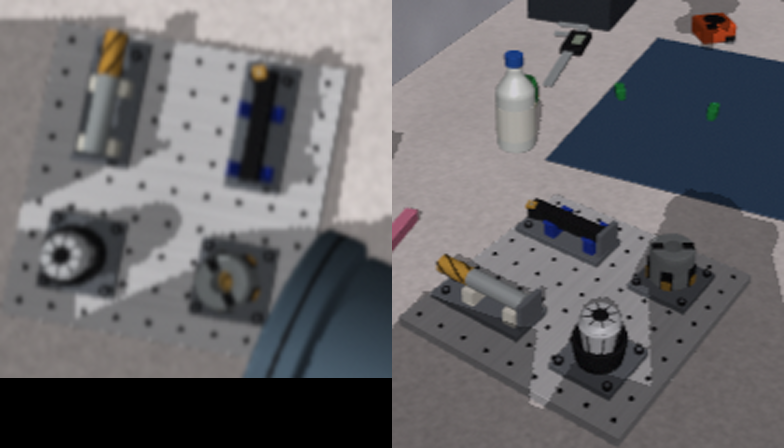

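All four tools are seated in their nests: end mill at (105,95), turning tool at (262,120), collet at (62,258) and face mill at (222,283) in the left half. The tape measure and cleaner bottle are where they were.

```bash
python3 -c "
from bench import robot
robot.hand_in();print(robot.current_t())"
```

```text
the job is handed in; nothing more can be done
the job is handed in; nothing more can be done
```

All four tools are in their nests, loaded in the order you listed (end mill, turning tool, face mill, collet), and the job was handed in at about 54 s of the 112 s allowed.

- **Seating:** each tool was lowered slowly until it touched, and only then released. Contact came within 0.1–0.4 mm of the nominal seat height, at about 5 N.
- **End mill and turning tool:** close-up pictures taken after release show both centred on their two blocks. Their plain ends face the stop plate, their cutting ends hang free, and the turning tool's insert faces up.
- **Face mill and collet:** the last top and side pictures show the face mill down over the post and the collet upright in the cup.
- **Left alone:** the tape measure and cleaner bottle look undisturbed in the final side picture, though I didn't measure their positions. I never approached the green and pink look-alikes.
- **Disagreements:** the top and wrist cameras placed the nests up to about 2 mm apart, so I corrected each position except the cup's from close wrist views before lowering. The collet closed at 39.4 mm rather than its nominal 41 mm, which did not affect how it seated.

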